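# Find the drilled end of a spacer and hold it hole-up

### The job

Push the blue tote along the rollers until it is fully home against the stop, then take the metal spacer out of it. Only one end of the spacer has a blind hole: find that end by feel, trying the ends on the level stub of the gauge until one slides fully on, then draw it off, turn the spacer over and finish holding it in the gripper with the hole straight up, well clear of the bench and of everything else. Leave the tote home in its bay and do not disturb the screwdriver, the carton or the can.

Things in the scene. Friction and masses are not known exactly. Their poses are not given: they have to be found in the camera images.
- bay (a point): Where the tote's middle is when fully home on the fixed roller track, 75 mm above the bench; z up. The track runs along y: free steel rollers, tops 50 mm above the bench, y = -395 to +85 mm; the tote rolls home towards +y. A stop plate crosses the +y end (inner face y = 101 mm, top 84 mm high). Side guides: outer faces x = +-116 mm, y = -410 to 115 mm, tops 66 mm high; 3.5 mm play.
- tote_mid (a point): Middle of the open blue tote, half-way up: 200 x 200 mm, 50 mm high, walls and floor 5 mm thick, about 0.7 kg; its rim is 100 mm above the bench. It stands on the rollers between the guides, axes as those of the bay, 120 to 240 mm short of it on the -y side, and rolls easily when its -y wall is pushed.
- spacer_mid (a point): Centre of the aluminium spacer: a square bar 40 x 40 mm, 70 mm long, about 0.25 kg, lying on the tote's floor, turned any way. x runs along its length, z is up at the start. In the middle of one end face is a round blind hole, 25 mm wide and 38 mm deep; the other end is solid. Which end is drilled is not told here: find it by feel.
- stub_tip (a point): Free end of the gauge's stub, 75 mm above the bench: a level steel pin 14 mm thick, 33 mm long, pointing to -x of this point (z up), from the front face of an upright plate 70 mm wide, 14 thick, top 98 mm above the bench, on a foot 90 x 90 x 12 mm that begins under the tip and reaches to +x. All fixed. The hole slides over the stub, end face close to the plate; the solid end stops at the tip.
- screwdriver_mid (a point): Bystander: a screwdriver lying on the bench, about 200 mm long along its x axis.
- screwbox_mid (a point): Bystander: centre of a closed cardboard carton, 60 (x) x 90 (y) x 45 mm high.
- greasecan_mid (a point): Bystander: centre of an upright can, 60 mm across and 80 mm high.
Not all that is in view belongs to the job. Leave any red or yellow look-alike of the part that bears spacer_mid alone. Leave any yellow look-alike of the part that bears stub_tip alone.

How it is judged:
On the way, in this order (a step that is already met when the one before it is completed fails the run):
1. the tote is home against the stop (y of tote_mid in the frame of bay above -0.008 m and linear speed of tote below 0.03 m/s), for 0.2 s.
2. the drilled end of the spacer has been slid fully onto the stub (distance between stub_tip and spacer_c0 below 0.017 m and angle between the x axis of spacer_mid and the x axis of stub_tip, either way round below 0.3 rad), for 0.1 s.
At the end, for the whole second after the job is handed in: The spacer is held still in the fingers and touched by nothing else, its centre more than 120 mm above the bench and its hole pointing up (spacer_c0 is the floor of the hole, its z axis pointing out of the hole) within 0.3 rad (17 degrees); the tote is within 12 mm of its home position (angle between spacer_c0's own z axis and vertical below 0.3 rad and height (world z) of spacer_mid above 0.12 m and contact force between spacer and the fingers above 2 N and contact force between spacer and tote below 0.1 N and contact force between spacer and track below 0.1 N and contact force between spacer and gauge below 0.1 N and contact force between spacer and screwbox below 0.1 N and contact force between spacer and greasecan below 0.1 N and contact force between spacer and screwdriver below 0.1 N and linear speed of spacer below 0.03 m/s and y of tote_mid in the frame of bay above -0.012 m); the arm keeps its last pose, push and grip.
It fails at once if the screwdriver is moved by more than 30 mm (distance of screwdriver_mid from where it was at the start of the episode above 0.03 m).
It fails at once if the carton is moved by more than 30 mm (distance of screwbox_mid from where it was at the start of the episode above 0.03 m).
It fails at once if the can is moved by more than 30 mm (distance of greasecan_mid from where it was at the start of the episode above 0.03 m).
It also fails if it takes over 72 s, if anything falls off the work surface, if the arm or the gripper's body presses on something with over 40 N, if the wrist force passes 120 N, or if a joint passes its speed limit or range.

### The arm

A 6-joint arm with a two-finger parallel gripper is mounted at the origin on the work surface. World frame = base frame: x ahead of the robot, y to its left, z up, the work surface at z = 0. Lengths are in m, angles in rad, forces in N, time in s.
With the tool pointing down it reaches from about 0.35 to 0.975 m from the base axis. Payload 4.9 kg.
Tool frame: the origin (TCP) lies at the very end of the fingers, on their centre line; the grasp point (between the pads) lies 19 mm behind it; z points along the fingers, y is the line along which they close (so a half turn about z gives the same grasp; the last joint's range is limited). The gripper opens to 85 mm and grips with 20 to 120 N. Pads are 22 mm wide; open, the fingers measure 114 mm over their backs; the gripper's body (76 mm by 85 mm) begins 54 mm behind the grasp point. The pads swing forward as they close: fully open they stand 13 mm farther back than shut.
Start: joints at [1.144, 0.053, 1.613, -0, 1.476, -0.119], TCP at [0.189, 0.596, 0.231] pointing down, gripper open.
Joint ranges: [-3.01, 3.01], [-1.01, 2.22], [0.06, 2.58], [-1.02, 4.17], [0.09, 2.62], [-3.14, 3.14]. Speed limits (rad/s): [2.57, 2.57, 3.14, 3.14, 3.14, 3.14].

### API

Orientations are given as a rotation vector (axis times angle).
In Python, from station import ctrl gives the robot as it stands.
- The arm moves only by the tool jog_arm, never from a script. Its argument "plan" is a list of rows, each a list of 7 numbers: the shift along the tool's x, y, z in units of 0.02 m (1.0 is 0.02 m), then the turn, a rotation vector about the tool's x, y, z in units of 45 degrees (1.0 is 45 degrees), then the opening, from -1 (shut) to 1 (fully open). A call has 1 to 8 rows; each row shifts and turns the commanded pose from where the row before left it, along the tool's axes as they then stand; what a row does not reach is not made up. A row lasts 1/10 s, in which the tool goes at most 50 mm and 8.59 degrees, less where a joint would pass 70% of its speed; a pose out of reach is approached as far as the arm can. A call with a number of a shift or a turn outside -1 to 1 is refused whole. A call with a gripper value outside its range is refused whole. The fingers move at their own pace and stop on an object; "grip_force" is the grip in N (left out, the last holds). Time passes only in rows, so rows that do not move let the fingers close. It gives the time, the measured TCP pose, the force, the opening and the grip force at its end, in the units of the state.
- ctrl.get_obs(): the state, without advancing time (a new reading comes with each control period).
- ctrl.get_image(name): name is "scene" or "top" or "wrist"; returns (picture, depth): 400x640x3 uint8, red, green, blue; 400x640 float32, m along the optical axis (not along the pixel's ray), 0 where there is no reading.
- ctrl.camera_info(name): a dict with "camera_matrix" (3x3 intrinsics, pixels), "k1" (the pictures are not rectified: a ray, as slopes to the right and down, at radius r is drawn at 1 + k1 r^2 times it, then the intrinsics apply), "rvec" (rotation vector, rad) and "tvec" (3), from world to camera coordinates, as OpenCV has them; the wrist camera has in their place "T_tool_cam" (4x4, takes a point from camera to tool coordinates, whose origin is the TCP and whose axes are the flange's). Camera axes: x right, y down, z forward; pixel columns grow to the right and rows downward; lengths in m; the calibration is good to about 2 mm. A picture is of the moment at which its call begins: read the wrist's pose just before it. camera_info takes no time and is no camera call.
- ctrl.finish_job(): hands the job in; it is judged then, once.
The state is a dict: "t": time; "q": joint angles; "dq": joint speeds; "effort": joint torques, N m; "tool_pos": TCP position; "tool_rot": TCP orientation; "contact_force": force on the tool from outside, world axes, zero at the start; "wrist_torque": the same for the moment, N m; "opening": finger opening in m; "grip_force": force on a finger pad.
Only numpy, scipy, OpenCV 4.12 (cv2) and the standard library are available. Lean on these libraries where they do the work, as an engineer would, in place of code of your own. Each camera call takes 0.05 s, during which the arm holds its last target. There are 200 camera calls.

## Working session

There is one attempt and no reset: what is moved stays moved. The work goes in short steps, Python scripts to look and compute and a tool call to move; the robot and the scene stay as the last step left them, time stands still between calls to the robot, and variables do not carry over. Pictures are saved under pics/ and viewed, at most 10 in all, crops included, and the job is handed in when it is done.

Besides the shell and the picture viewer there is one more tool, called after "Request:" by a JSON object that holds its "name" and its "arguments", one argument or row to a line. jog_arm: Moves the arm, as the interface text tells. Shifts and turns lie within -1 to 1; 1 stands for 0.02 m of shift or 45 degrees of turn. Its arguments: {"type":"object","properties":{"plan":{"type":"array"},"grip_force":{"type":"number"}},"required":["plan"]}

```bash
mkdir -p pics; cat > h.py <<'E'
import numpy as np, cv2
from scipy.spatial.transform import Rotation as R
from station import ctrl
def grab(name):
    o=ctrl.get_obs(); im,d=ctrl.get_image(name); c=ctrl.camera_info(name)
    K=np.array(c["camera_matrix"]); k1=c["k1"]
    if name=="wrist":
        T=np.eye(4); T[:3,:3]=R.from_rotvec(o["tool_rot"]).as_matrix(); T[:3,3]=o["tool_pos"]
        T=T@np.array(c["T_tool_cam"])
    else:
        M=np.eye(4); M[:3,:3]=R.from_rotvec(np.ravel(c["rvec"])).as_matrix(); M[:3,3]=np.ravel(c["tvec"]); T=np.linalg.inv(M)
    h,w=d.shape; u,v=np.meshgrid(np.arange(w),np.arange(h))
    p=cv2.undistortPoints(np.stack([u,v],-1).reshape(-1,1,2).astype(float),K,np.array([k1,0,0,0.])).reshape(h,w,2)
    P=np.concatenate([p,np.ones((h,w,1))],-1)*d[...,None]
    W=P@T[:3,:3].T+T[:3,3]; W[d==0]=np.nan
    return im,d,W,T
def save(n,im): cv2.imwrite("pics/"+n,im[...,::-1])
E
python3 - <<'E'
from h import *
for n in("top","scene"):
    im,d,W,T=grab(n); save(n+"0.png",im); np.save(n+"W.npy",W); np.save(n+"I.npy",im); print(n,T.round(2).tolist())
print(ctrl.get_obs())
print(ctrl.camera_info("wrist"))
E
```

```text
top [[-0.03, -1.0, 0.06, 0.46], [-1.0, 0.03, 0.0, 0.11], [-0.0, -0.06, -1.0, 1.62], [0.0, 0.0, 0.0, 1.0]]
scene [[-0.77, 0.45, -0.44, 0.99], [0.63, 0.55, -0.55, 0.67], [-0.01, -0.7, -0.71, 0.81], [0.0, 0.0, 0.0, 1.0]]
{'t': 0.1, 'q': array([ 1.14399215e+00,  5.32857382e-02,  1.61419283e+00,  4.32403353e-06,
        1.47601745e+00, -1.19002356e-01]), 'dq': array([-0.00035956, -0.00046152, -0.00395409,  0.00010248,  0.00148635,
        0.0001298 ]), 'effort': array([-4.15157956e-04, -3.94904888e+01, -3.71362782e+01, -1.94826493e-04,
        3.88652654e-03,  4.32135309e-06]), 'tool_pos': array([0.18910934, 0.59509114, 0.23016755]), 'tool_rot': array([-4.81508757e-01, -3.10394851e+00,  2.87685514e-03]), 'contact_force': array([-0.54761501,  0.17416257,  0.12817095]), 'wrist_torque': array([0.04315116, 0.01797859, 0.02146635]), 'grip_force': 0.0, 'opening': 0.08550838301838176}
{'camera_matrix': array([[328.27734568,   0.        , 321.04246463],
       [  0.        , 328.27734568, 198.3328939 ],
       [  0.        ,   0.        ,   1.        ]]), 'k1': -0.033628269819387706, 'T_tool_cam': array([[-5.33513119e-04, -9.60189077e-01, -2.79350411e-01,
         7.12329857e-02],
       [ 9.99999855e-01, -4.93366365e-04, -2.14025272e-04,
        -8.66873100e-04],
       [ 6.76826313e-05, -2.79350485e-01,  9.60189201e-01,
        -1.42472961e-01],
       [ 0.00000000e+00,  0.00000000e+00,  0.00000000e+00,
         1.00000000e+00]])}
```

View pics/top0.png

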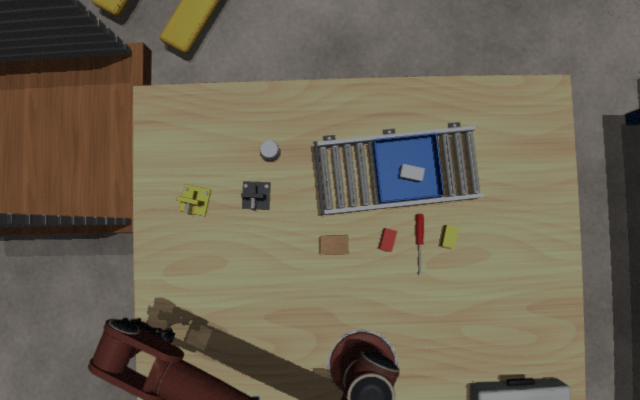

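View pics/scene0.png

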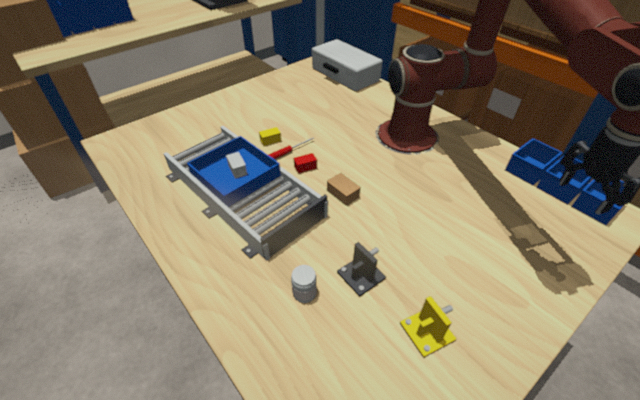

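The top view shows these candidates. Spacer: grey block in the tote (412,172), red look-alike (388,240), yellow look-alike (450,237). Gauge: dark (256,195), yellow look-alike (193,200). By the description I choose the grey block and the dark gauge. The stop is at the track's left end (318,175), and the tote is at (408,168). Next I measure these and check one close crop.

```bash
python3 - <<'E'
from h import *
W=np.load("topW.npy"); im=np.load("topI.npy")
def q(n,u,v): print(n,W[v,u].round(3))
for n,u,v in [("spacer",412,172),("can",269,147),("carton",335,244),("plate",256,190),("stub",254,203),("stop",318,178),("box red",388,240),("sdr",420,230)]: q(n,u,v)
def rect(m,n):
    P=W[m][:,:2].astype(np.float32); r=cv2.minAreaRect(P); print(n,len(P),np.round(r[0],4),np.round(r[1],4),round(r[2],1),W[m][:,2].mean().round(4)); return r
U,V=np.meshgrid(np.arange(640),np.arange(400))
box=lambda a,b,c,d:(U>=a)&(U<=b)&(V>=c)&(V<=d)
hsv=cv2.cvtColor(im,cv2.COLOR_RGB2HSV)
blue=(hsv[...,0]>100)&(hsv[...,0]<130)&(hsv[...,1]>120)
rect(blue&box(360,450,125,215),"tote")
rect(box(395,430,155,190)&(hsv[...,1]<90)&(W[...,2]>.08),"spacer")
rect(box(310,326,130,225)&(W[...,2]>.06)&(W[...,2]<.1),"stop")
g=box(238,275,170,215)
rect(g&(W[...,2]>.082)&(W[...,2]<.11),"platetop")
rect(g&(W[...,2]>.06)&(W[...,2]<.088)&(V>192),"stub")
rect(g&(W[...,2]>.006)&(W[...,2]<.022),"foot")
rect(box(255,285,135,165)&(W[...,2]>.07),"can")
c=np.hstack([cv2.resize(im[120:220,360:460],(390,390),interpolation=2),cv2.resize(im[155:235,220:300],(390,390),interpolation=2)])
save("crop.png",c)
# guide lines
for a in (box(330,370,125,150),box(330,370,195,220)):
    m=a&(W[...,2]>.058)&(W[...,2]<.075); P=W[m]; print("guide",np.round(cv2.fitLine(P[:,:2].astype(np.float32),2,0,.01,.01).ravel(),4),P[:,2].mean())
E
```

```text
spacer [ 0.612 -0.17   0.097]
can [0.706 0.274 0.078]
carton [0.394 0.075 0.042]
plate [0.574 0.323 0.043]
stub [0.531 0.326 0.073]
stop [0.603 0.122 0.085]
box red [ 0.401 -0.096  0.036]
sdr [ 0.43  -0.203  0.019]
tote 3758 [ 0.6222 -0.1614] [0.1966 0.1911] 7.1 nan
spacer 305 [ 0.6121 -0.1696] [0.0706 0.0412] 76.1 0.0936
stop 331 [0.6083 0.1178] [0.0414 0.23  ] 88.4 0.0798
platetop 119 [0.5398 0.3292] [0.0692 0.0433] 88.5 0.0952
stub 52 [0.5416 0.3194] [0.0277 0.06  ] 44.6 0.0777
foot 497 [0.5656 0.324 ] [0.1025 0.1401] 82.5 0.0111
can 245 [0.7017 0.2747] [0.0549 0.0542] 65.0 0.0779
guide [ 0.0821 -0.9966  0.7234  0.0182] 0.06409410270008606
guide [ 0.0749 -0.9972  0.5034  0.0256] 0.0652292076405585
```

View pics/crop.png

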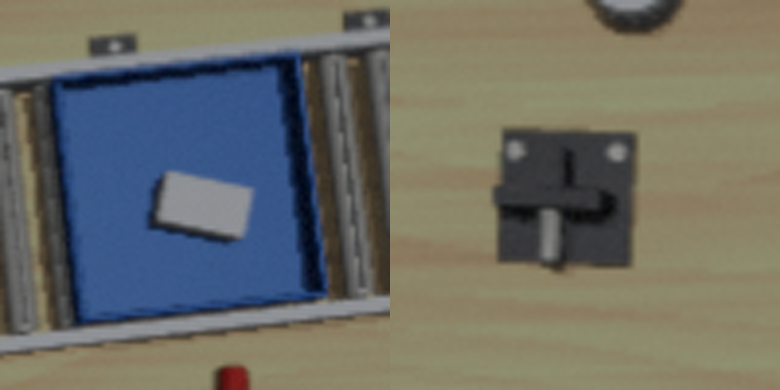

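The crop confirms the choice: the grey block lies in the tote (205,205 in the left half), and the dark gauge's stub points towards the robot (550,240 in the right half). Now I turn the tool to the track axes with the fingers shut, then travel to the tote's -y side.

Request:
{"name": "jog_arm", "arguments": {
  "plan": [
    [0,0,0,0,0,0.189,-1],
    [0,0,0,0,0,0.189,-1],
    [0,0,0,0,0,0.189,-1],
    [0,0,0,0,0,0.189,-1],
    [0,0,0,0,0,0.189,-1],
    [0,0,0,0,0,0.189,-1],
    [0,0,0,0,0,0.189,-1],
    [0,0,0,0,0,0.189,-1]
  ]
}}

```text
t: 0.9
tool_pos: [0.1892, 0.5953, 0.2305]
tool_rot: [2.143, 2.297, -0.002]
contact_force: [-0.7, 0.5, 0.2]
opening: -0.0001
grip_force: 0.0
```

Request:
{"name": "jog_arm", "arguments": {
  "plan": [
    [-0.97,0.39,0,0,0,0,-1],
    [-0.97,0.39,0,0,0,0,-1],
    [-0.97,0.39,0,0,0,0,-1],
    [-0.97,0.39,0,0,0,0,-1],
    [-0.97,0.39,0,0,0,0,-1],
    [-0.97,0.39,0,0,0,0,-1],
    [-0.97,0.39,0,0,0,0,-1],
    [-0.97,0.39,0,0,0,0,-1]
  ]
}}

```text
t: 1.7
tool_pos: [0.2634, 0.4445, 0.2307]
tool_rot: [2.136, 2.304, -0.001]
contact_force: [-0.0, 0.2, -0.1]
opening: 0.0002
grip_force: 0.0
```

Request:
{"name": "jog_arm", "arguments": {
  "plan": [
    [-0.97,0.39,0,0,0,0,-1],
    [-0.97,0.39,0,0,0,0,-1],
    [-0.97,0.39,0,0,0,0,-1],
    [-0.97,0.39,0,0,0,0,-1],
    [-0.97,0.39,0,0,0,0,-1],
    [-0.97,0.39,0,0,0,0,-1],
    [-0.97,0.39,0,0,0,0,-1],
    [-0.97,0.39,0,0,0,0,-1]
  ]
}}

```text
t: 2.5
tool_pos: [0.3372, 0.2946, 0.2308]
tool_rot: [-2.136, -2.304, 0.001]
contact_force: [0.3, 0.5, -0.5]
opening: 0.0003
grip_force: 0.0
```

Request:
{"name": "jog_arm", "arguments": {
  "plan": [
    [-0.97,0.39,0,0,0,0,-1],
    [-0.97,0.39,0,0,0,0,-1],
    [-0.97,0.39,0,0,0,0,-1],
    [-0.97,0.39,0,0,0,0,-1],
    [-0.97,0.39,0,0,0,0,-1],
    [-0.97,0.39,0,0,0,0,-1],
    [-0.97,0.39,0,0,0,0,-1],
    [-0.97,0.39,0,0,0,0,-1]
  ]
}}

```text
t: 3.3
tool_pos: [0.4111, 0.1446, 0.2308]
tool_rot: [-2.136, -2.303, 0.001]
contact_force: [-0.4, 0.1, -0.3]
opening: -0.0001
grip_force: 0.0
```

Request:
{"name": "jog_arm", "arguments": {
  "plan": [
    [-0.97,0.39,0,0,0,0,-1],
    [-0.97,0.39,0,0,0,0,-1],
    [-0.97,0.39,0,0,0,0,-1],
    [-0.97,0.39,0,0,0,0,-1],
    [-0.97,0.39,0,0,0,0,-1],
    [-0.97,0.39,0,0,0,0,-1],
    [-0.97,0.39,0,0,0,0,-1],
    [-0.97,0.39,0,0,0,0,-1]
  ]
}}

```text
t: 4.1
tool_pos: [0.485, -0.0054, 0.2308]
tool_rot: [-2.136, -2.303, 0.001]
contact_force: [0.1, -0.1, 0.1]
opening: 0.0001
grip_force: 0.0
```

Request:
{"name": "jog_arm", "arguments": {
  "plan": [
    [-0.97,0.39,0,0,0,0,-1],
    [-0.97,0.39,0,0,0,0,-1],
    [-0.97,0.39,0,0,0,0,-1],
    [-0.97,0.39,0,0,0,0,-1],
    [-0.97,0.39,0,0,0,0,-1],
    [-0.97,0.39,0,0,0,0,-1],
    [-0.97,0.39,0,0,0,0,-1],
    [-0.97,0.39,0,0,0,0,-1]
  ]
}}

```text
t: 4.9
tool_pos: [0.559, -0.1553, 0.2306]
tool_rot: [-2.135, -2.303, 0.001]
contact_force: [-0.1, 0.7, 0.0]
opening: -0.0
grip_force: 0.0
```

Request:
{"name": "jog_arm", "arguments": {
  "plan": [
    [-0.97,0.39,0,0,0,0,-1],
    [-0.97,0.39,0,0,0,0,-1],
    [-0.97,0.39,0,0,0,0,-1],
    [-0.97,0.39,0,0,0,0,-1],
    [-0.97,0.39,0,0,0,0,-1],
    [-0.97,0.39,0,0,0,0,-1],
    [-0.97,0.39,0,0,0,0,-1],
    [0,0,0,0,0,0,-1]
  ]
}}

```text
t: 5.7
tool_pos: [0.6237, -0.2877, 0.2301]
tool_rot: [-2.138, -2.301, 0.001]
contact_force: [-0.8, 0.7, -0.7]
opening: -0.0004
grip_force: 0.0
```

Request:
{"name": "jog_arm", "arguments": {
  "plan": [
    [-1,0.7,0,0,0,0,-1],
    [-0.2,0,1,0,0,0,-1],
    [0,0,1,0,0,0,-1],
    [0,0,1,0,0,0,-1],
    [0,0,1,0,0,0,-1],
    [0,0,1,0,0,0,-1],
    [0,0,1,0,0,0,-1],
    [0,0,1,0,0,0,-1]
  ]
}}

```text
t: 6.5
tool_pos: [0.6389, -0.3077, 0.0901]
tool_rot: [-2.135, -2.303, -0.0]
contact_force: [0.4, 0.8, 0.0]
opening: -0.0002
grip_force: 0.0
```

Request:
{"name": "jog_arm", "arguments": {
  "plan": [
    [0,0,1,0,0,0,-1],
    [0.6,0,0,0,0,0,-1],
    [0.5,0,0,0,0,0,-1],
    [0.5,0,0,0,0,0,-1],
    [0.5,0,0,0,0,0,-1],
    [0.5,0,0,0,0,0,-1],
    [0.5,0,0,0,0,0,-1],
    [0.5,0,0,0,0,0,-1]
  ]
}}

```text
t: 7.3
tool_pos: [0.6346, -0.2366, 0.0724]
tool_rot: [2.135, 2.302, 0.001]
contact_force: [1.0, -2.6, 1.3]
opening: -0.0006
grip_force: 1.1
```

Request:
{"name": "jog_arm", "arguments": {
  "plan": [
    [0.5,0,0,0,0,0,-1],
    [0.5,0,0,0,0,0,-1],
    [0.5,0,0,0,0,0,-1],
    [0.5,0,0,0,0,0,-1],
    [0.5,0,0,0,0,0,-1],
    [0.5,0,0,0,0,0,-1],
    [0.5,0,0,0,0,0,-1],
    [0.4,0,0,0,0,0,-1]
  ]
}}

```text
t: 8.1
tool_pos: [0.6279, -0.1582, 0.0711]
tool_rot: [-2.135, -2.304, 0.0]
contact_force: [0.7, -1.1, 1.1]
opening: 0.0001
grip_force: 0.9
```

Request:
{"name": "jog_arm", "arguments": {
  "plan": [
    [0.4,0,0,0,0,0,-1],
    [0.3,0,0,0,0,0,-1],
    [0.25,0,0,0,0,0,-1],
    [0.2,0,0,0,0,0,-1],
    [0.2,0,0,0,0,0,-1],
    [0.2,0,0,0,0,0,-1],
    [0.2,0,0,0,0,0,-1],
    [0.2,0,0,0,0,0,-1]
  ]
}}

```text
t: 8.9
tool_pos: [0.6249, -0.1201, 0.0711]
tool_rot: [-2.136, -2.303, 0.0]
contact_force: [0.3, -1.2, -0.8]
opening: 0.0
grip_force: 0.6
```

Request:
{"name": "jog_arm", "arguments": {
  "plan": [
    [0.2,0,0,0,0,0,-1],
    [0.2,0,0,0,0,0,-1],
    [0.2,0,0,0,0,0,-1],
    [0.15,0,0,0,0,0,-1],
    [0.1,0,0,0,0,0,-1],
    [0.1,0,0,0,0,0,-1]
  ]
}}

```text
t: 9.5
tool_pos: [0.6237, -0.1012, 0.0713]
tool_rot: [-2.136, -2.304, 0.0]
contact_force: [0.3, -0.9, -0.7]
opening: -0.0
grip_force: 0.5
```

Request:
{"name": "jog_arm", "arguments": {
  "plan": [
    [0.1,0,0,0,0,0,-1],
    [0.1,0,0,0,0,0,-1],
    [0.1,0,0,0,0,0,-1],
    [0.1,0,0,0,0,0,-1]
  ]
}}

```text
t: 9.9
tool_pos: [0.6231, -0.0933, 0.0713]
tool_rot: [-2.136, -2.304, 0.0]
contact_force: [-1.1, -1.5, -0.3]
opening: -0.0002
grip_force: 0.5
```

Request:
{"name": "jog_arm", "arguments": {
  "plan": [
    [0.1,0,0,0,0,0,-1],
    [0.1,0,0,0,0,0,-1]
  ]
}}

```text
t: 10.1
tool_pos: [0.6232, -0.0933, 0.0715]
tool_rot: [2.131, 2.299, -0.009]
contact_force: [0.7, -19.2, -3.3]
opening: 0.0
grip_force: 9.0
```

Request:
{"name": "jog_arm", "arguments": {
  "plan": [
    [0,0,0,0,0,0,-1],
    [0,0,0,0,0,0,-1],
    [0,0,0,0,0,0,-1],
    [-0.1,0,0,0,0,0,-1],
    [-0.2,0,0,0,0,0,-1],
    [-0.5,0,-0.5,0,0,0,-1],
    [0,0,-1,0,0,0,-1],
    [0,0,-1,0,0,0,-1]
  ]
}}

```text
t: 10.9
tool_pos: [0.6241, -0.1057, 0.1224]
tool_rot: [-2.136, -2.303, -0.001]
contact_force: [-0.4, 0.4, 0.2]
opening: -0.0001
grip_force: 0.0
```

Request:
{"name": "jog_arm", "arguments": {
  "plan": [
    [0,0,-1,0,0,0,-1],
    [1,0,-1,0,0,0,1],
    [1,0,-1,0,0,0,1],
    [1,0,-1,0,0,0,1],
    [1,0,-1,0,0,0,1],
    [0,0,0,0,0,0,1],
    [0,0,0,0,0,0,1],
    [0,0,0,0,0,0,1]
  ]
}}

```text
t: 11.7
tool_pos: [0.6175, -0.0263, 0.2202]
tool_rot: [-2.136, -2.302, 0.002]
contact_force: [0.5, -0.9, -0.2]
opening: 0.0854
grip_force: 0.0
```

```bash
python3 - <<'E'
from h import *
im,d,W,T=grab("wrist"); save("w1.png",im); np.save("w1W.npy",W)
hsv=cv2.cvtColor(im,cv2.COLOR_RGB2HSV); Z=W[...,2]
U,V=np.meshgrid(np.arange(640),np.arange(400))
m=((hsv[...,1]<90)&(Z>.088)&(Z<.1)).astype(np.uint8)
n,l,s,c=cv2.connectedComponentsWithStats(m)
for i in range(1,n):
    if s[i,4]>300:
        P=W[l==i]; r=cv2.minAreaRect(P[:,:2].astype(np.float32)); print(c[i].round(),s[i,4],np.round(r[0],4),np.round(r[1],4),round(r[2],1),P[:,2].mean().round(4))
print(ctrl.get_obs()["tool_pos"])
im,d,W,T=grab("top"); hsv=cv2.cvtColor(im,cv2.COLOR_RGB2HSV)
save("t1.png",im)
E
```

```text
[306. 149.] 4166 [0.6016 0.0048] [0.0704 0.0401] 76.6 0.0949
[ 0.61736839 -0.02636958  0.21979913]
```

View pics/w1.png

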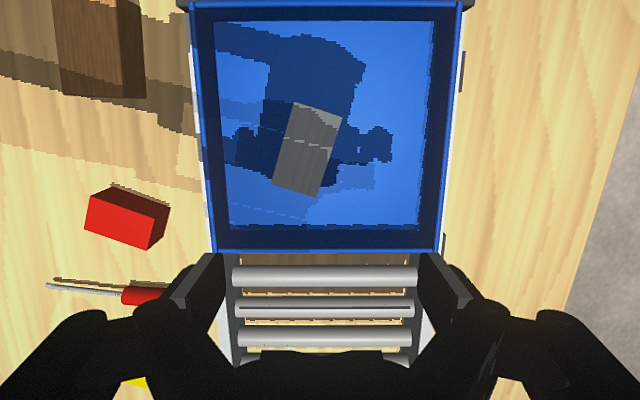

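The wrist view shows the tote home, its far wall at the stop (top edge, row 5). The spacer is on the tote floor at pixel (306,149), which is (0.602, 0.005), yaw 76.6°. Next I align and descend to grasp it.

Request:
{"name": "jog_arm", "arguments": {
  "plan": [
    [0.8,-0.33,0,0,0,0,1],
    [0.8,-0.33,0,0,0,0,1],
    [0,0,1,0,0,0.131,1],
    [0,0,1,0,0,0.131,1],
    [0,0,1,0,0,0.131,1],
    [0,0,1,0,0,0,1],
    [0,0,1,0,0,0,1],
    [0,0,0,0,0,0,1]
  ]
}}

```text
t: 12.6
tool_pos: [0.5993, 0.0067, 0.1175]
tool_rot: [-2.46, -1.946, 0.008]
contact_force: [-0.9, 0.0, 0.4]
opening: 0.0855
grip_force: 0.0
```

Request:
{"name": "jog_arm", "arguments": {
  "plan": [
    [-0.07,0.13,1,0,0,0,1],
    [0,0,1,0,0,0,1],
    [0,0,0.7,0,0,0,1],
    [0,0,0,0,0,0,0],
    [0,0,0,0,0,0,-1],
    [0,0,0,0,0,0,-1],
    [0,0,0,0,0,0,-1],
    [0,0,0,0,0,0,-1]
  ],
  "grip_force": 70
}}

```text
t: 13.4
tool_pos: [0.6058, 0.0033, 0.0692]
tool_rot: [2.463, 1.947, 0.003]
contact_force: [-0.5, 0.1, 4.9]
opening: 0.0388
grip_force: 71.7
```

Request:
{"name": "jog_arm", "arguments": {
  "plan": [
    [0,0,-0.2,0,0,0,-1],
    [0,0,-1,0,0,0,-1],
    [0,0,-1,0,0,0,-1],
    [0,0,-1,0,0,0,-1],
    [0,0,-1,0,0,0,-1],
    [0,0,-1,0,0,0,-1],
    [0,0,-1,0,0,0,-1],
    [0,0,-1,0,0,0,-1]
  ]
}}

```text
t: 14.2
tool_pos: [0.604, 0.0033, 0.2111]
tool_rot: [-2.464, -1.947, 0.002]
contact_force: [0.5, 0.3, -2.6]
opening: 0.0389
grip_force: 70.8
```

Request:
{"name": "jog_arm", "arguments": {
  "plan": [
    [0.99,-0.79,0,0,0,0,-1],
    [0.99,-0.79,0,0,0,0,-1],
    [0.99,-0.79,0,0,0,0,-1],
    [0.99,-0.79,0,0,0,0,-1],
    [0.99,-0.79,0,0,0,0,-1],
    [0.99,-0.79,0,0,0,0,-1],
    [0.99,-0.79,0,0,0,0,-1],
    [0.99,-0.79,0,0,0,0,-1]
  ]
}}

```text
t: 15.0
tool_pos: [0.5172, 0.1873, 0.2104]
tool_rot: [-2.464, -1.947, 0.002]
contact_force: [-0.5, 0.5, -2.3]
opening: 0.0383
grip_force: 71.1
```

Request:
{"name": "jog_arm", "arguments": {
  "plan": [
    [0.99,-0.79,0,0,0,0,-1],
    [0.99,-0.79,0,0,0,0,-1],
    [0.99,-0.79,0,0,0,0,-1],
    [0.99,-0.79,0,0,0,0,-1],
    [0.99,-0.79,0,0,0,0,-1],
    [0.99,-0.79,0,0,0,0,-1],
    [0,0,0,0,0,0.1,-1],
    [0,0,0,0,0,0.189,-1]
  ]
}}

```text
t: 15.8
tool_pos: [0.4524, 0.3246, 0.2103]
tool_rot: [2.672, 1.652, -0.003]
contact_force: [0.2, -0.5, -3.2]
opening: 0.0392
grip_force: 71.0
```

Request:
{"name": "jog_arm", "arguments": {
  "plan": [
    [0,0,0,0,0,0.189,-1],
    [0,0,0,0,0,0.189,-1],
    [0,0,0,0,0,0.189,-1],
    [0,0,0,0,0,0.189,-1],
    [0,0,0,0,0,0.189,-1],
    [0,0,0,0,0,0.189,-1],
    [0,0,0,0,0,0.189,-1],
    [0,0,0,0,0,0.09,-1]
  ]
}}

```text
t: 16.6
tool_pos: [0.453, 0.3238, 0.2103]
tool_rot: [3.141, -0.005, -0.002]
contact_force: [0.1, 0.8, -2.6]
opening: 0.0388
grip_force: 71.1
```

```bash
python3 - <<'E'
from h import *
im,d,W,T=grab("wrist"); save("w2.png",im); np.save("w2W.npy",W); np.save("w2T.npy",T)
o=ctrl.get_obs();print(o["tool_pos"],o["tool_rot"],o["q"].round(2))
E
```

```text
[0.45295084 0.3237707  0.21033284] [ 3.14075360e+00 -6.39430748e-03 -2.18003474e-03] [ 0.49 -0.1   1.79 -0.    1.44  2.06]
```

View pics/w2.png

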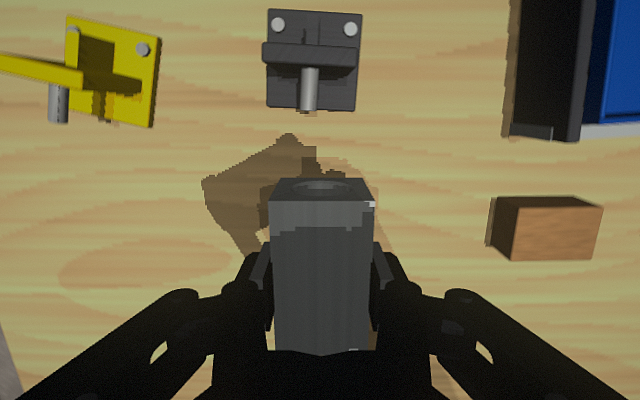

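The drilled end (hole at 322,188) already faces the gauge, the stub is at (310,90), and the plate is at (312,55). Next I measure both for the alignment.

```bash
python3 - <<'E'
from h import *
W=np.load("w2W.npy"); Z=W[...,2]; U,V=np.meshgrid(np.arange(640),np.arange(400))
box=lambda a,b,c,d:(U>=a)&(U<=b)&(V>=c)&(V<=d)
im=cv2.imread("pics/w2.png"); hsv=cv2.cvtColor(im,cv2.COLOR_BGR2HSV)
def line(P,n):
    a=cv2.fitLine(P[:,:2].astype(np.float32),2,0,.01,.01).ravel(); print(n,len(P),np.round(a,4),"deg",np.degrees(np.arctan2(a[1],a[0])).round(2),"x",P[:,0].min().round(4),P[:,0].max().round(4),"y",P[:,1].min().round(4),P[:,1].max().round(4),"z",P[:,2].min().round(4),P[:,2].max().round(4))
m=box(292,330,68,118)&(Z>.06)&(Z<.088); line(W[m],"stub")
for x in np.arange(.5,.56,.005):
    q=W[m&(abs(W[...,0]-x)<.0025)]
    if len(q)>3: print(round(x,3),len(q),q[:,1].min().round(4),q[:,1].max().round(4),q[:,2].max().round(4))
m=box(255,370,30,75)&(Z>.092)&(Z<.103); line(W[m],"platetop")
m=box(255,370,5,120)&(Z>.008)&(Z<.016); r=cv2.minAreaRect(W[m][:,:2].astype(np.float32)); print("foot",r)
m=box(265,385,170,355)&(Z>.21)&(Z<.25); P=W[m]; print(np.percentile(P[:,2],[5,50,95]).round(4)); 
r=cv2.minAreaRect(P[abs(P[:,2]-np.median(P[:,2]))<.004][:,:2].astype(np.float32)); print("spacer top",r)
for v in (200,230,260,300,340):
    q=W[v,265:385]; q=q[abs(q[:,2]-np.median(P[:,2]))<.005]; print(v,q[:,0].mean().round(4),q[:,1].min().round(4),q[:,1].max().round(4),q[:,2].mean().round(4))
print("hole face", W[181:184,295:345].reshape(-1,3).mean(0).round(4))
E
```

```text
stub 796 [ 0.9921 -0.1256  0.5351  0.3322] deg -7.21 x 0.5178 0.5509 y 0.3153 0.3463 z 0.0607 0.085
0.52 100 0.3268 0.3398 0.0836
0.525 118 0.3267 0.3398 0.0827
0.53 116 0.3259 0.3397 0.0839
0.535 115 0.3259 0.3397 0.0832
0.54 121 0.3258 0.3395 0.0843
0.545 114 0.325 0.3384 0.0838
0.55 112 0.3153 0.3463 0.085
platetop 2051 [0.0579 0.9983 0.557  0.3318] deg 86.68 x 0.5484 0.5663 y 0.2971 0.3663 z 0.092 0.1002
foot ((0.5624628067016602, 0.33165591955184937), (0.09005039930343628, 0.08999893814325333), 86.80826568603516)
[0.2301 0.236  0.2431]
spacer top ((0.45375385880470276, 0.32121819257736206), (0.0712190717458725, 0.048029858618974686), 0.3828025460243225)
200 0.4888 0.3034 0.3422 0.2349
230 0.4773 0.3035 0.3426 0.2362
260 0.4644 0.2979 0.3451 0.2357
300 0.4465 0.3037 0.3425 0.2362
340 0.4267 0.3035 0.3428 0.2361
hole face [0.4884 0.3236 0.2043]
```

Request:
{"name": "jog_arm", "arguments": {
  "plan": [
    [0.7,-0.66,1,0,0,0,-1],
    [0,0,1,0,0,0.067,-1],
    [0,0,1,0,0,0,-1],
    [0,0,1,0,0,0,-1],
    [0,0,1,0,0,0,-1],
    [0,0,1,0,0,0,-1],
    [0,0,1,0,0,0,-1],
    [0,0,0,0,0,0,-1]
  ]
}}

```text
t: 17.45
tool_pos: [0.4646, 0.3357, 0.0671]
tool_rot: [3.136, -0.08, -0.011]
contact_force: [-0.4, -0.3, -2.4]
opening: 0.0387
grip_force: 71.2
```

Request:
{"name": "jog_arm", "arguments": {
  "plan": [
    [0,0,0,0,0,0,-1],
    [0,0,0,0,0,0,-1]
  ]
}}

```text
t: 17.65
tool_pos: [0.4683, 0.3378, 0.0727]
tool_rot: [-3.14, 0.081, -0.003]
contact_force: [1.7, 0.7, -1.6]
opening: 0.0388
grip_force: 71.2
```

Request:
{"name": "jog_arm", "arguments": {
  "plan": [
    [0,0.05,0.15,0,0,0,-1],
    [0,0,0,0,0,0,-1],
    [0.25,0,0,0,0,0,-1],
    [0.25,0,0,0,0,0,-1],
    [0.25,0,0,0,0,0,-1],
    [0.25,0,0,0,0,0,-1],
    [0.25,0,0,0,0,0,-1],
    [0,0,0,0,0,0,-1]
  ]
}}

```text
t: 18.45
tool_pos: [0.4932, 0.335, 0.0684]
tool_rot: [-3.14, 0.082, -0.001]
contact_force: [-0.2, 0.3, -2.3]
opening: 0.0393
grip_force: 71.2
```

Face is 11 mm past the tip with no force, so the hole is on the stub. I continue.

Request:
{"name": "jog_arm", "arguments": {
  "plan": [
    [0.25,0,0,0,0,0,-1],
    [0.25,0,0,0,0,0,-1],
    [0.2,0,0,0,0,0,-1],
    [0.2,0,0,0,0,0,-1],
    [0,0,0,0,0,0,-1],
    [0,0,0,0,0,0,-1]
  ]
}}

```text
t: 19.05
tool_pos: [0.5104, 0.3341, 0.0682]
tool_rot: [3.14, -0.081, -0.0]
contact_force: [-0.2, -0.0, -2.9]
opening: 0.0389
grip_force: 71.2
```

Request:
{"name": "jog_arm", "arguments": {
  "plan": [
    [0.1,0,0,0,0,0,-1],
    [0.05,0,0,0,0,0,-1],
    [0,0,0,0,0,0,-1],
    [0,0,0,0,0,0,-1]
  ]
}}

```text
t: 19.45
tool_pos: [0.5133, 0.334, 0.0683]
tool_rot: [-3.141, 0.081, 0.0]
contact_force: [0.3, 0.7, -2.6]
opening: 0.0388
grip_force: 71.2
```

Request:
{"name": "jog_arm", "arguments": {
  "plan": [
    [-0.4,0,0,0,0,0,-1],
    [-0.5,0,0,0,0,0,-1],
    [-0.5,0,0,0,0,0,-1],
    [-0.5,0,0,0,0,0,-1],
    [-0.5,0,0,0,0,0,-1],
    [-0.5,0,0,0,0,0,-1],
    [-0.5,0,0,0,0,0,-1],
    [0,0,0,0,0,0,-1]
  ]
}}

```text
t: 20.25
tool_pos: [0.4439, 0.3375, 0.068]
tool_rot: [3.14, -0.08, -0.001]
contact_force: [-0.3, 0.4, -2.5]
opening: 0.0387
grip_force: 71.2
```

Hole slid fully on without force, then drawn off. Next I lift, turn to the radial direction and pitch the hole up.

Request:
{"name": "jog_arm", "arguments": {
  "plan": [
    [-0.3,0,-1,0,0,0,-1],
    [0,0,-1,0,0,0,-1],
    [0,0,-1,0,0,-0.13,-1],
    [0,0,-1,0,0,-0.15,-1],
    [0,0,-1,0,0,-0.15,-1],
    [0,0,-1,0,0,-0.15,-1],
    [0,0,-1,0,0,-0.15,-1],
    [0,0,-1,0,0,-0.15,-1]
  ]
}}

```text
t: 21.05
tool_pos: [0.4396, 0.3377, 0.2292]
tool_rot: [2.98, 0.994, 0.001]
contact_force: [0.2, -0.6, -2.8]
opening: 0.0386
grip_force: 71.2
```

Request:
{"name": "jog_arm", "arguments": {
  "plan": [
    [0,0,-1,0,0,0,-1],
    [0,0,-1,0,0,0,-1],
    [0,0,-1,0,0,0,-1],
    [0,0,-1,0,0,0,-1],
    [0,0,0,0,0,0,-1]
  ]
}}

```text
t: 21.55
tool_pos: [0.4409, 0.3385, 0.3123]
tool_rot: [-2.981, -0.987, -0.011]
contact_force: [0.1, 0.5, -2.3]
opening: 0.0385
grip_force: 71.4
```

```bash
python3 -c "
from h import *
o=ctrl.get_obs();print(o['t'],o['tool_pos'],o['tool_rot'],o['q'].round(3))"
```

```text
21.55 [0.44094567 0.33849189 0.31227388] [-2.9812867  -0.98658551 -0.01082909] [ 0.521 -0.152  1.677 -0.     1.61   1.453]
```

Request:
{"name": "jog_arm", "arguments": {
  "plan": [
    [0,0,-1,0,0,0.15,-1],
    [0,0,-1,0,0,0,-1],
    [0,0,-1,0,0,0,-1],
    [0,0,-1,0,0,0,-1],
    [0,0,-1,0,0,0,-1],
    [1,0,0,0,0.09,0,-1],
    [1,0,0,0,0.09,0,-1],
    [1,0,0,0,0.09,0,-1]
  ]
}}

```text
t: 22.35
tool_pos: [0.4919, 0.3678, 0.4109]
tool_rot: [-2.967, -0.792, -0.317]
contact_force: [-0.5, 0.7, -3.2]
opening: 0.0388
grip_force: 71.3
```

Request:
{"name": "jog_arm", "arguments": {
  "plan": [
    [1,0,0,0,0.09,0,-1],
    [1,0,0,0,0.09,0,-1],
    [1,0,0,0,0.09,0,-1],
    [1,0,0,0,0.09,0,-1],
    [1,0,0,0,0.09,0,-1],
    [1,0,0,0,0.09,0,-1],
    [1,0,0,0,0.09,0,-1],
    [1,0,0,0,0.09,0,-1]
  ]
}}

```text
t: 23.15
tool_pos: [0.6143, 0.4381, 0.48]
tool_rot: [-2.648, -0.706, -1.082]
contact_force: [0.5, 0.9, -3.3]
opening: 0.0389
grip_force: 71.4
```

```bash
python3 -c "
from h import *
o=ctrl.get_obs();print(o['t'],o['tool_pos'],R.from_rotvec(o['tool_rot']).as_matrix().round(2).tolist(),o['q'].round(3))"
```

```text
23.15 [0.61431218 0.43813665 0.48000994] [[0.62, 0.5, 0.61], [0.36, -0.87, 0.35], [0.7, 0.0, -0.71]] [ 0.521 -0.146  1.529  0.     0.982  1.57 ]
```

Request:
{"name": "jog_arm", "arguments": {
  "plan": [
    [1,0,0,0,0.09,0,-1],
    [1,0,0,0,0.09,0,-1],
    [1,0,0,0,0.09,0,-1],
    [1,0,0,0,0.09,0,-1],
    [1,0,0,0,0.09,0,-1],
    [1,0,0,0,0.09,0,-1],
    [1,0,0,0,0.09,0,-1],
    [1,0,0,0,0.09,0,-1]
  ]
}}

```text
t: 23.95
tool_pos: [0.6856, 0.4791, 0.6144]
tool_rot: [-2.163, -0.577, -1.715]
contact_force: [0.8, 0.4, -2.1]
opening: 0.0389
grip_force: 71.5
```

Request:
{"name": "jog_arm", "arguments": {
  "plan": [
    [1,0,0,0,0.09,0,-1],
    [1,0,0,0,0.09,0,-1],
    [0.5,0,0,0,0.05,0,-1],
    [0,0,0,0,0,0,-1],
    [0,0,0,0,0,0,-1],
    [0,0,0,0,0,0,-1],
    [0,0,0,0,0,0,-1],
    [0,0,0,0,0,0,-1]
  ]
}}

```text
t: 24.75
tool_pos: [0.6925, 0.4832, 0.6664]
tool_rot: [-1.978, -0.528, -1.886]
contact_force: [1.1, -0.2, -1.1]
opening: 0.0386
grip_force: 71.6
```

```bash
python3 - <<'E'
from h import *
im,d,W,T=grab("wrist"); sc,_,_,_=grab("scene"); tp,_,_,_=grab("top")
save("fin.png",np.vstack([np.hstack([cv2.resize(im,(400,250)),cv2.resize(sc,(400,250))]),np.hstack([cv2.resize(tp[100:300,150:510],(400,222)),cv2.resize(sc[100:320,150:546],(400,222))])]))
o=ctrl.get_obs();print(o['t'],o['tool_pos'],R.from_rotvec(o['tool_rot']).as_matrix().round(3).tolist(),o['q'].round(3),abs(o['dq']).max(),o['grip_force'],o['opening'])
E
```

```text
24.9 [0.69242644 0.4831551  0.66671171] [[0.041, 0.498, 0.866], [0.024, -0.867, 0.498], [0.999, 0.0, -0.047]] [ 0.521 -0.13   1.514  0.002  0.234  1.569] 0.001372226951470171 71.55793458223343 0.03898297522514664
```

View pics/fin.png

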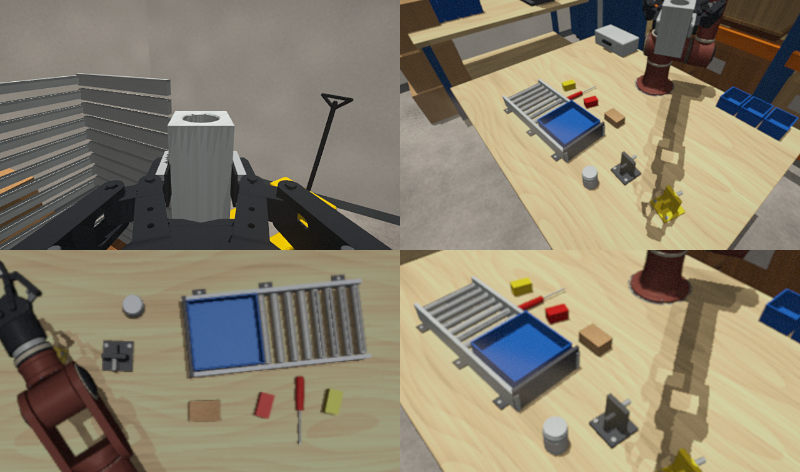

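The hole is up (wrist view, at 201,118), within 3° of vertical. The tote is still home against the stop (185,335 in the top view), and the screwdriver, carton and can have not moved. I hand in.

```bash
python3 -c "
from station import ctrl
print(ctrl.finish_job())"
```

```text
the job is handed in; nothing more can be done
None
```

I handed the job in at about 25 s, with no verdict returned: the tote is home, the drilled end slid fully onto the stub on the first try, and the spacer is held still with its hole up (about 3° off vertical, 0.67 m high), with the screwdriver, carton and can where they were.

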